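# Set the dose stroke of a dosing cylinder and hold it at the pointer

### The job

Slide the aluminium dosing cylinder over the blue plate, without lifting or tipping it, until it sits square and flush in the corner of the two steel fences, its piston rod still pushed in. Then take the black knob, draw the piston rod straight out until its red collar stands level with the red pointer on the scale, and finish there, still gripping the knob, with the cylinder still flush in the corner. Do not shift the pointer, and leave everything else on the bench where it is.

Things in the scene. Friction and masses are not known exactly. Their poses are not given: they have to be found in the camera images.
- fixture: Fixed blue plate with a low L-shaped steel fence; origin on the bench, z up, y = the way the rod is drawn, x towards the side fence. Plate x -105 to +55, y -130 to +125 mm, top at z = 10 mm. Fences 12 mm thick, 20 mm above the plate: end fence inner face at y = +30 mm (x -83 to +42), side fence inner face at x = +30 mm (y -70 to +42); open towards -x and -y. White scale at x = -56 mm.
- seat (a point): Point on the plate top (fixture x 0, y -15, z 10 mm), axes as the fixture: where the origin of the dosing cylinder lies, axes parallel, when it is flush against both fences.
- dosing_cylinder: Loose aluminium dosing cylinder, a block 60 (x) x 90 (y) x 68 mm, about 0.65 kg; origin at the centre of its underside. Starts on the plate 10 to 40 mm off each fence, turned up to 0.15 rad. The rod leaves its +y end face 42 mm above its underside, so it passes above the end fence; a brass gland stands 6 mm out of that face, a brass plug 4.5 mm out of the top.
- piston_rod: Piston rod (12 mm steel) sliding along the cylinder's y, with a black spool knob. Origin on the rod axis, mid-waist: waist 22 mm diameter, 34 mm long, between 30 mm flanges; knob spans y -22 to +23 mm. Fully home, the origin is 74 mm outside the end face (cylinder y 119, z 42 mm). Starts 0 to 6 mm out; stroke 70 mm to a stop; the seal resists with about 5 N and holds it where left.
- collar (a point): Centre of the red collar on the rod, 28 mm diameter, 6 mm long, 51 mm from the knob's origin towards the cylinder. Axes as the rod.
- pointer_tip (a point): Tip of the red pointer on the scale, 17.5 mm above the bench, 19 mm to the -x side of the fixture's x = 0; axes as the fixture. It stands at fixture y = 75 to 103 mm (asking for a pull of 22 to 50 mm) and slides along y if it is pushed. Its top is 21 mm above the bench.
- beaker: Bystander: white measuring beaker, 82 x 109 x 108 mm; origin at the base.
- spare_nozzle: Bystander: light grey turned nozzle, 34 mm diameter, 52 mm high.
- gasket: Bystander: white flat ring, 51 mm diameter, 6 mm high.
- sanitiser: Bystander: white bottle with red spout, 58 mm diameter, 174 mm high, behind the fixture.
- spanner_13: Bystander: steel spanner lying flat, 61 x 183 x 8 mm.
- hex_key: Bystander: black hex key lying flat, 57 x 85 x 6 mm.
- bottle_03: Bystander: clear bottle, 68 mm diameter, 170 mm high, at the back right.

How it is judged:
On the way:
1. the cylinder sits square and flush in the fence corner (each way within 3 mm), the rod still in (less than 12 mm out) (x of dosing_cylinder in the frame of seat between -0.003 and 0.003 m and y of dosing_cylinder in the frame of seat between -0.003 and 0.003 m and z of dosing_cylinder in the frame of seat between -0.003 and 0.003 m and angle between the y axis of dosing_cylinder and the y axis of fixture, either way round below 0.035 rad and y of piston_rod in the frame of dosing_cylinder below 0.131 m), for 0.2 s.
At the end, for the whole second after the job is handed in: Cylinder flush in the corner (origin within 3 mm of the seat each way, square within 0.035 rad), middle of the red collar within 4 mm of the pointer along the fixture's y, all at rest, fingers gripping the knob with more than 3 N, TCP within 45 mm of its middle (x of dosing_cylinder in the frame of seat between -0.003 and 0.003 m and y of dosing_cylinder in the frame of seat between -0.003 and 0.003 m and z of dosing_cylinder in the frame of seat between -0.003 and 0.003 m and angle between the y axis of dosing_cylinder and the y axis of fixture, either way round below 0.035 rad and y of collar in the frame of pointer_tip between -0.004 and 0.004 m and contact force between the fingers and piston_rod above 3 N and distance between the grasp point and piston_rod below 0.045 m and linear speed of each of piston_rod, dosing_cylinder below 0.01 m/s); the arm keeps its last pose, push and grip.
It fails at once if the cylinder is lifted more than 8 mm off the plate or tipped more than 0.12 rad (z of dosing_cylinder in the frame of seat above 0.008 m or angle between dosing_cylinder's own z axis and vertical above 0.12 rad).
It fails at once if the pointer is shifted by more than 4 mm (distance of pointer_tip from where it was at the start of the episode above 0.004 m).
It fails at once if a bystander is moved by more than 25 mm (distance of any of beaker, spare_nozzle, gasket, sanitiser, spanner_13, hex_key, bottle_03 from where it was at the start of the episode above 0.025 m).
It also fails if it takes over 64 s, if anything falls off the work surface, if the arm or the gripper's body presses on something with over 40 N, if the wrist force passes 120 N, or if a joint passes its speed limit or range.

### The arm

A 6-joint arm with a two-finger parallel gripper is mounted at the origin on a cart in front of the work surface, level with it; the furniture and walls round the work are solid. World frame = base frame: x ahead of the robot, y to its left, z up, the work surface at z = 0. Lengths are in m, angles in rad, forces in N, time in s.
With the tool pointing down it reaches from about 0.2 to 0.875 m from the base axis. Payload 3.4 kg.
Tool frame: the origin (TCP) lies between the finger pads, 19 mm behind the fingertips; this is the grasp point; z points along the fingers, y is the direction in which the jaws open and shut (so a half turn about z gives the same grasp; the last joint's range is limited). The gripper opens to 94 mm and grips with 3 to 60 N. Pads are 16 mm wide; open, the fingers measure 119 mm over their backs; the gripper's body (75 mm by 177 mm) begins 78 mm behind the grasp point.
Start: joints at [0.981, 0.276, 1.505, -0, 1.361, -0.121], TCP at [0.26, 0.513, 0.224] pointing down, gripper open.
Joint ranges: [-2.89, 2.89], [-0.75, 2.08], [0.22, 2.7], [-1.18, 4.32], [0.11, 2.71], [-2.7, 2.7]. Speed limits (rad/s): [2.57, 2.57, 3.14, 3.14, 3.14, 3.14].

### API

Orientations are given as a rotation vector (axis times angle).
In Python, from bench import arm gives the robot as it stands.
- The arm moves only by the tool play_rows, never from a script. Its argument "rows" is a list of rows, each a list of 3 entries, a list of its own where there are three numbers: the gripper's target within -1 to 1 (shut at 1, half-way at 0, fully open at -1), then the shift along the tool's x, y, z in mm, then the turn, a rotation vector about the tool's x, y, z in rad. A call has exactly 10 rows; each row is the pose to reach, as a shift and turn from the pose commanded when the call began, along the tool's axes at that moment; what a row does not reach only later rows make up. A row lasts 1/10 s, in which the tool goes at most 50 mm and 8.59 degrees, less where a joint would pass 70% of its speed; a pose out of reach is approached as far as the arm can. A call with a gripper value outside its range is refused whole. The fingers move at their own pace and stop on an object; the grip force is fixed at half the most. Time passes only in rows, so rows that repeat a pose let the fingers close, or fill a call up. It gives the time, the measured TCP pose, the force and the opening at its end, in the units of the state.
- arm.read_state(): the state, without advancing time (a new reading comes with each control period).
- arm.read_camera(name): name is "scene" or "top" or "wrist"; returns a dict with "frame" (384x512x3 uint8, red, green, blue), "fx", "fy", "cx", "cy" (pixels), "world_to_cam" (4x4, takes a point from world to camera coordinates). Camera axes: x right, y up, looking along -z (the intrinsics and any distortion apply to the point x, -y, -z); pixel columns grow to the right and rows downward; lengths in m; the calibration is good to about 2 mm. A picture is of the moment at which its call begins. There is no depth.
- arm.job_done(): hands the job in, once; it reports no verdict.
Trained networks look in the newest picture that a camera, given by its name, has taken for a name from the list of things; names that differ only in an ending like _2 or _b are one class to them, and where a whole thing is asked for, a point or a joint stands for the part that bears it (a point fixed in the world has none). Each returns a list of dicts, best first, with "score" (0 to 1); they miss things now and then, are a little off and sometimes report something else, mostly with a low value. They report only what shows in the picture. A call takes as long as a camera call.
- arm.find_in(camera, name): "xyz" ([x, y, z] in m, in the coordinates of the camera as it stood for that picture, good to about 4 mm: the middle of the surface that is visible of it).
- arm.spot_point(camera, name): "xyz" ([x, y, z] in m, in the coordinates of the camera as it stood for that picture, good to about 4 mm: a listed point, or the origin of a listed thing).
The state is a dict: "time_s": time; "qpos": joint angles; "joint_velocities": joint speeds; "tau": joint torques, N m; "eef_pos": TCP position; "ee_rot": TCP orientation; "wrist_force": force on the tool from outside, world axes, zero at the start; "torque": the same for the moment, N m; "grip_width": opening from 0.0 (shut) to 1.0 (fully open).
Only numpy, scipy, OpenCV 4.12 (cv2) and the standard library are available. Lean on these libraries where they do the work, as an engineer would, in place of code of your own. Each camera call takes 0.05 s, during which the arm holds its last target.

## Working session

There is one attempt and no reset: what is moved stays moved. The work goes in short steps, Python scripts to look and compute and a tool call to move; the robot and the scene stay as the last step left them, time stands still between calls to the robot, and variables do not carry over. Pictures are saved under pics/ and viewed, and the job is handed in when it is done.

Besides the shell and the picture viewer there is one more tool, called after ">>>" as a command line: name --argument value ..., lists and objects as JSON in quotes. play_rows: Moves the arm, as the interface text tells. Its arguments: {"type":"object","properties":{"rows":{"type":"array"}},"required":["rows"]}

```bash
mkdir -p pics
cat > h.py <<'E'
import numpy as np, cv2
from scipy.spatial.transform import Rotation as R
from bench import arm
def snap(n,f):
    c=arm.read_camera(n); cv2.imwrite('pics/'+f,cv2.cvtColor(c['frame'],cv2.COLOR_RGB2BGR)); return c
def c2w(c,p):
    return (np.linalg.inv(c['world_to_cam'])@np.r_[p,1])[:3]
def proj(c,p):
    q=c['world_to_cam']@np.r_[p,1]; return np.array([c['cx']+c['fx']*q[0]/-q[2], c['cy']+c['fy']*(-q[1])/-q[2]])
def ray(c,u,v,z):
    T=np.linalg.inv(c['world_to_cam']); d=T[:3,:3]@np.array([(u-c['cx'])/c['fx'],-(v-c['cy'])/c['fy'],-1]); o=T[:3,3]
    return o+d*(z-o[2])/d[2]
E
python3 - <<'E'
from h import *
s=arm.read_state(); print(s)
for n in ['scene','top','wrist']:
    c=snap(n,n+'0.png'); print(n,c['fx'],c['cx'],c['cy'],np.round(np.linalg.inv(c['world_to_cam']),3).tolist(), [k for k in c])
    for o in ['fixture','seat','dosing_cylinder','piston_rod','collar','pointer_tip','beaker','sanitiser']:
        r=arm.spot_point(n,o)[:1]
        for x in r: print(o,round(x['score'],2),np.round(c2w(c,x['xyz']),4))
E
```

```text
{'time_s': 0.0, 'qpos': array([ 9.81003671e-01,  2.76542183e-01,  1.50613734e+00,  1.86208374e-05,
        1.36071536e+00, -1.20971193e-01]), 'joint_velocities': array([ 0.00089374,  0.00082108,  0.00192949,  0.00149112, -0.00191722,
        0.00183972]), 'tau': array([ 5.15393322e-05, -4.04590666e+01, -2.37234861e+01,  7.02237105e-02,
        3.42946232e-02, -1.52233629e-04]), 'eef_pos': array([0.25947932, 0.51250341, 0.22343318]), 'ee_rot': array([-7.29553407e-01, -3.05504539e+00,  2.64353529e-03]), 'wrist_force': array([-0.23409626, -0.8999256 ,  0.30627455]), 'torque': array([-0.04189683,  0.04668945,  0.05796015]), 'grip_width': 1.0019682877735379}
scene 357.38672243798857 247.83210266413275 193.05296417093123 [[-0.694, 0.389, -0.606, 0.063], [-0.72, -0.383, 0.579, 0.718], [-0.007, 0.838, 0.546, 0.525], [0.0, 0.0, 0.0, 1.0]] ['frame', 'fx', 'fy', 'cx', 'cy', 'world_to_cam']
fixture 0.68 [ 0.5343  0.1231 -0.0074]
piston_rod 0.69 [ 0.4718  0.4039 -0.0037]
collar 0.56 [ 0.4134  0.4739 -0.0026]
top 361.5555128179391 254.01832328458804 190.59889081145187 [[-0.011, 0.988, -0.156, 0.454], [-1.0, -0.011, 0.002, 0.216], [0.0, 0.156, 0.988, 0.961], [0.0, 0.0, 0.0, 1.0]] ['frame', 'fx', 'fy', 'cx', 'cy', 'world_to_cam']
fixture 0.63 [ 0.54    0.1149 -0.0024]
seat 0.63 [0.5403 0.101  0.0105]
dosing_cylinder 0.7 [0.5254 0.077  0.009 ]
piston_rod 0.82 [0.5048 0.1992 0.0537]
collar 0.5 [0.5147 0.1465 0.0544]
pointer_tip 0.51 [0.5006 0.2008 0.0175]
beaker 0.59 [ 0.5854  0.3916 -0.0022]
sanitiser 0.89 [ 7.175e-01  6.670e-02 -6.000e-04]
wrist 294.6479411270124 255.85120865089198 187.9575447069407 [[0.452, -0.86, -0.237, 0.191], [0.892, 0.436, 0.12, 0.549], [0.0, -0.265, 0.964, 0.384], [0.0, 0.0, 0.0, 1.0]] ['frame', 'fx', 'fy', 'cx', 'cy', 'world_to_cam']
piston_rod 0.26 [ 0.4741  0.4059 -0.001 ]
```

View pics/top0.png

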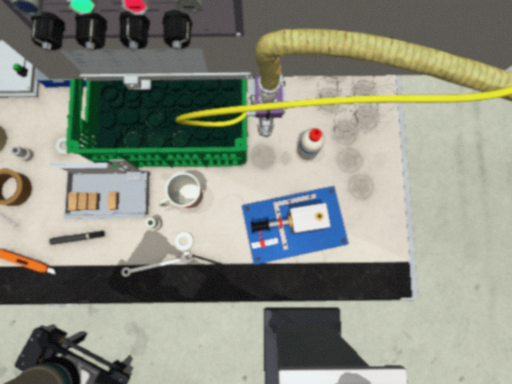

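View pics/scene0.png

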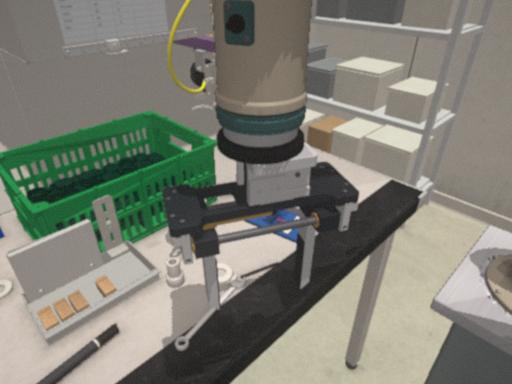

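Run:
```python
import cv2
i=cv2.imread('pics/top0.png'); cv2.imwrite('pics/top0z.png',cv2.resize(i[80:280,160:360],None,fx=3,fy=3,interpolation=cv2.INTER_CUBIC))
```

```text
(no output)
```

View pics/top0z.png

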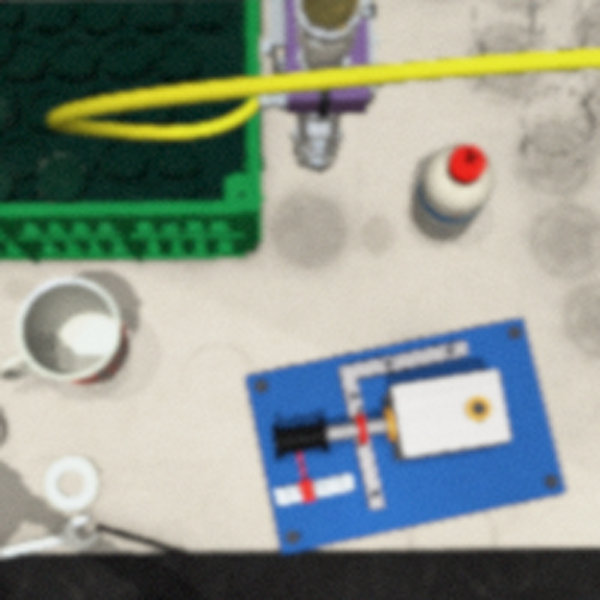

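The top view shows the whole fixture: plate corners in the zoom at (247,377), (522,318), (565,491) and (283,552), with the pointer at about (305,490), tip near (300,455). The scene camera is blocked by the gripper. Next I'll fit the fixture pose.

Run:
```python
from h import *
c=arm.read_camera('top')
def zz(u,v): return 160+(u+.5)/3-.5,80+(v+.5)/3-.5
P=[(55,125),(55,-130),(-105,-130),(-105,125)]
Q=np.array([ray(c,*zz(*q),0.010)[:2] for q in [(247,377),(522,318),(565,491),(283,552)]])
P=np.array(P)/1000
print(Q)
H=(P-P.mean(0)).T@(Q-Q.mean(0)); a=np.arctan2(H[0,1]-H[1,0],H[0,0]+H[1,1])
Rm=np.array([[np.cos(a),-np.sin(a)],[np.sin(a),np.cos(a)]]); t=Q.mean(0)-Rm@P.mean(0)
print('yaw',a,'t',t); print((Q-(P@Rm.T+t))*1000)
f=lambda p:Rm.T@(np.array(p)[:2]-t)*1000
for n,q,z in [('cyl top c',[(388,383),(500,370),(511,440),(400,459)],.078),('ptr',[(300,455)],.0175),('plug',[(479,407)],.0825)]:
    W=[ray(c,*zz(*x),z) for x in q]; print(n,[np.round(f(w),1).tolist() for w in W])
    if len(W)==4:
        print('centre',f(np.mean(W,0)))
for o in ['seat','dosing_cylinder','piston_rod','collar','pointer_tip','beaker','sanitiser']:
    for x in arm.spot_point('top',o)[:1]: w=c2w(c,x['xyz']); print(o,np.round(f(w),1),w[2])
s=arm.read_state(); print(R.from_rotvec(s['ee_rot']).as_matrix().round(3), s['time_s'])
```

```text
[[ 0.56428364  0.24644733]
 [ 0.61441647  0.00158049]
 [ 0.46181291 -0.0288513 ]
 [ 0.41255762  0.21635058]]
yaw 0.19903664244611527 t [0.53727978 0.11627555]
[[-2.1946755  -3.23528404]
 [-2.48173594  1.8635388 ]
 [ 1.75590521  3.06776684]
 [ 2.92050623 -1.6960216 ]]
cyl top c [[15.2, 9.9], [6.5, -82.3], [-50.9, -77.3], [-47.1, 14.2]]
centre [-19.10459405 -33.88130879]
ptr [[-24.7, 91.2]]
plug [[-19.7, -57.4]]
seat [-82.7 242.5] 0.001442349555324518
dosing_cylinder [-19.9 -40.1] 0.011156307168011859
piston_rod [-9.8 90.5] 0.05212351545628069
collar [-13.9  37.2] 0.0536715489225853
pointer_tip [-20.1  93.7] 0.016016760634824156
beaker [102.7 260.7] -0.004731632818232856
sanitiser [168.8 -82.7] -0.004627676959545246
[[-0.892  0.452  0.   ]
 [ 0.452  0.892  0.   ]
 [-0.     0.    -1.   ]] 1.75
```

>>> play_rows --rows '[[-1,[-20,-12,0],[0,0,0.05]],[-1,[-63,-39,0],[0,0,0.15]],[-1,[-105,-65,0],[0,0,0.25]],[-1,[-147,-91,0],[0,0,0.35]],[-1,[-189,-117,0],[0,0,0.45]],[-1,[-231,-142,0],[0,0,0.55]],[-1,[-273,-168,0],[0,0,0.65]],[-1,[-315,-194,0],[0,0,0.75]],[-1,[-357,-220,0],[0,0,0.83]],[-1,[-390,-240,0],[0,0,0.903]]]'

```text
time_s: 2.75
eef_pos: [0.5005, 0.1201, 0.2245]
ee_rot: [1.995, 2.426, 0.001]
wrist_force: [0.5, 0.4, 0.3]
grip_width: 1.0
```

Run:
```python
from h import *
s=arm.read_state(); print(s['eef_pos'],s['time_s'],s['qpos'].round(2),R.from_rotvec(s['ee_rot']).as_matrix().round(3).tolist())
```

```text
[0.50052413 0.12012271 0.22447606] 2.75 [ 0.1   0.18  1.63 -0.    1.33 -0.09] [[-0.193, 0.981, 0.001], [0.981, 0.193, -0.0], [-0.001, 0.001, -1.0]]
```

Run:
```python
from h import *
c=snap('wrist','w1.png')
i=cv2.imread('pics/w1.png'); cv2.imwrite('pics/w1z.png',cv2.resize(i,(800,600),interpolation=cv2.INTER_CUBIC))
np.savez('w1.npz',**{k:c[k] for k in c})
for o in ['fixture','seat','dosing_cylinder','piston_rod','collar','pointer_tip']:
    for x in arm.spot_point('wrist',o)[:1]: print(o,round(x['score'],2),c2w(c,x['xyz']).round(4))
print(arm.read_state()['eef_pos'])
```

```text
fixture 0.92 [ 0.5338  0.1157 -0.0018]
dosing_cylinder 0.88 [0.5227 0.0803 0.0085]
piston_rod 0.82 [0.5093 0.1999 0.0518]
collar 0.62 [0.5156 0.1556 0.0516]
pointer_tip 0.5 [0.4982 0.2041 0.0165]
[0.49848899 0.12374668 0.22428011]
```

View pics/w1z.png

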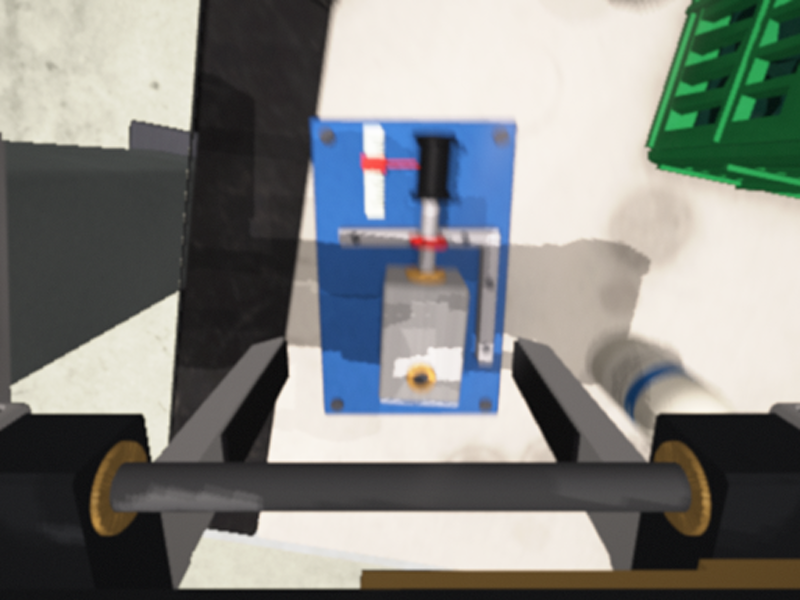

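The wrist view is clear: plate corners at about (311,118), (516,122), (499,413) and (326,412) in the 800x600 picture. The cylinder stands off both fences, and the pointer tip is at (418,164).

```bash
cat > fit.py <<'E'
from h import *
from scipy.optimize import least_squares
def fit(c,quad0,show=True):
    im=c['frame']; hsv=cv2.cvtColor(im,cv2.COLOR_RGB2HSV)
    g=cv2.cvtColor(im,cv2.COLOR_RGB2GRAY)
    m=((hsv[...,0]>100)&(hsv[...,0]<120)&(hsv[...,1]>130)&(hsv[...,2]>50)).astype(np.uint8)
    m=cv2.morphologyEx(m,cv2.MORPH_OPEN,np.ones((3,3)))
    cs,_=cv2.findContours(m,cv2.RETR_EXTERNAL,cv2.CHAIN_APPROX_NONE)
    k=cv2.convexHull(max(cs,key=cv2.contourArea)); pts=k[:,0,:].astype(float)
    full=max(cs,key=cv2.contourArea)[:,0,:].astype(float)
    out=[];L=[]
    q=np.array(quad0,float)
    for i in range(4):
        a,b=q[i],q[(i+1)%4]; d=(b-a)/np.linalg.norm(b-a); n=np.array([-d[1],d[0]])
        s=(full-a)@d; e=(full-a)@n; sel=(s>8)&(s<np.linalg.norm(b-a)-8)&(abs(e)<5)
        vx,vy,x0,y0=cv2.fitLine(full[sel].astype(np.float32),cv2.DIST_HUBER,0,.01,.01).ravel(); L.append((vx,vy,x0,y0))
    for i in range(4):
        a,b=L[i-1],L[i]; A=np.array([[a[0],-b[0]],[a[1],-b[1]]]); t=np.linalg.solve(A,[b[2]-a[2],b[3]-a[3]]); out.append([a[2]+t[0]*a[0],a[3]+t[0]*a[1]])
    return np.array(out)
E
python3 - <<'E'
from fit import *
d=np.load('w1.npz'); c={k:d[k] for k in d}
print(c['cx'],c['fx'],c['fy'])
q=np.array([(311,118),(516,122),(499,413),(326,412)])/1.5625
P=np.array([(-105,125),(55,125),(55,-130),(-105,-130)])/1000
qq=fit(c,q); print(qq-q, qq)
def model(v):
    a=v[2]; Rm=np.array([[np.cos(a),-np.sin(a)],[np.sin(a),np.cos(a)]])
    return np.array([proj(c,np.r_[Rm@p+v[:2],.010]) for p in P])
for Q in (q,qq):
    r=least_squares(lambda v:(model(v)-Q).ravel(),[.537,.116,.199]); print(r.x, (model(r.x)-Q).round(2).tolist())
v=r.x; a=v[2]; Rm=np.array([[np.cos(a),-np.sin(a)],[np.sin(a),np.cos(a)]])
f=lambda u,w,z:(Rm.T@(ray(c,u/1.5625-.2,w/1.5625-.2,z)[:2]-v[:2])*1000).round(1)
print('fence corner inner',f(484,243,.030),'fence bottom in',f(478,345,.03),'end left inner',f(340,245,.03))
print('plug',f(420,378,.0825),'ptr',f(418,164,.0175))
print('cyl top',f(385,290,.078),f(468,290,.078),f(461,403,.078),f(381,402,.078))
print('knob top flanges',f(436,137,.067),f(434,198,.067),'collar',f(428,243,.052))
E
python3 - <<'E'
import cv2
i=cv2.imread('pics/w1.png'); cv2.imwrite('pics/w1c.png',cv2.resize(i[65:275,190:340],None,fx=4,fy=4,interpolation=cv2.INTER_CUBIC)[:600] if 0 else cv2.resize(i[70:270,190:340],None,fx=3,fy=3,interpolation=cv2.INTER_CUBIC))
E
```

```text
255.85120865089198 294.6479411270124 294.6479411270124Traceback (most recent call last):
  File "<stdin>", line 6, in <module>
  File "fit.py", line 16, in fit
    vx,vy,x0,y0=cv2.fitLine(full[sel].astype(np.float32),cv2.DIST_HUBER,0,.01,.01).ravel(); L.append((vx,vy,x0,y0))
                ~~~~~~~~~~~^^^^^^^^^^^^^^^^^^^^^^^^^^^^^^^^^^^^^^^^^^^^^^^^^^^^^^^
cv2.error: OpenCV(4.12.0) /io/opencv/modules/imgproc/src/linefit.cpp:50: error: (-215:Assertion failed) count > 0 in function 'fitLine2D_wods'
```

View pics/w1c.png

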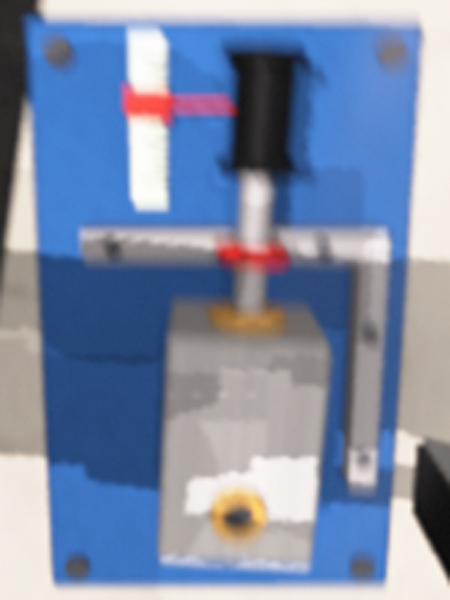

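```bash
cat > fix2.py <<'E'
from h import *
from scipy.optimize import least_squares
P=np.array([(-105,125),(55,125),(55,-130),(-105,-130)])/1000
def solve(c,Q,pts=P,z=.010,x0=[.537,.116,.199]):
    def model(v):
        a=v[2]; Rm=np.array([[np.cos(a),-np.sin(a)],[np.sin(a),np.cos(a)]])
        return np.array([proj(c,np.r_[Rm@p+v[:2],z]) for p in pts])
    r=least_squares(lambda v:(model(v)-Q).ravel(),x0); return r.x,(model(r.x)-Q).round(2).tolist()
def F(v):
    a=v[2]; Rm=np.array([[np.cos(a),-np.sin(a)],[np.sin(a),np.cos(a)]])
    return (lambda p:(Rm.T@(np.array(p)[:2]-v[:2])*1000).round(1)),(lambda p:Rm@(np.array(p)/1000)+v[:2])
E
python3 - <<'E'
from fix2 import *
d=np.load('w1.npz'); c={k:d[k] for k in d}
cr=lambda u,v:np.array([190+(u+.5)/3-.5,70+(v+.5)/3-.5])
Q=np.array([cr(*q) for q in [(27,18),(420,22),(385,583),(55,583)]])
v,res=solve(c,Q); print(v,res)
f,_=F(v); g=lambda u,w,z:f(ray(c,*cr(u,w),z))
print('fence',g(355,265,.03),g(350,478,.03),g(82,262,.03),g(388,232,.03),g(80,230,.03))
print('ptr',g(236,103,.0175), g(236,110,.0175), g(172,105,.02)); print('plug',g(238,513,.0825))
print('cyltop',g(168,340,.078),g(330,345,.078),g(313,570,.078),g(162,562,.078))
print('collar',g(253,257,.052),'knob',g(264,54,.067),g(261,168,.067))
h=cv2.cvtColor(c['frame'],cv2.COLOR_RGB2HSV); print(h[140,230],h[200,215],h[80,205])
E
```

```text
[0.53714105 0.11686254 0.19312714] [[-1.4, -0.73], [1.78, -1.9], [1.0, 2.13], [-1.45, 2.0]]
fence [28.3 28.6] [ 30.6 -64.4] [-82.2  29.7] [40.9 42. ] [-82.5  42.6]
ptr [-20.2  91.7] [-20.1  89. ] [-45.6  90.9]
plug [-20.2 -55.9]
cyltop [-45.9   9.6] [12.1  7.8] [  9.2 -82. ] [-49.  -78.6]
collar [-14.4  35.3] knob [-12.8 107.4] [-13.1  69.3]
[107 173 209] [108 177 128] [108 160 207]
```

>>> play_rows --rows '[[-1,[-12,5,8],[0,0,0.02]],[-1,[-30,11,25],[0,0,0.04]],[-1,[-45,16,45],[0,0,0.055]],[-1,[-50,18,65],[0,0,0.055]],[-1,[-50,18,85],[0,0,0.055]],[-1,[-50,18,105],[0,0,0.055]],[-1,[-50,18,125],[0,0,0.055]],[-1,[-50,18,145],[0,0,0.055]],[-1,[-50,18,158],[0,0,0.055]],[-1,[-50,18,163],[0,0,0.055]]]'

```text
time_s: 4.1
eef_pos: [0.5256, 0.0775, 0.0595]
ee_rot: [-2.053, -2.375, 0.003]
wrist_force: [-0.4, 0.3, -0.3]
grip_width: 0.999
```

```bash
cat > st.py <<'E'
from h import *
import sys
s=arm.read_state(); m=R.from_rotvec(s['ee_rot']).as_matrix(); p=s['eef_pos']
v=[0.53714105,0.11686254,0.19312714]
a=v[2]; Rm=np.array([[np.cos(a),-np.sin(a)],[np.sin(a),np.cos(a)]])
print('t',round(s['time_s'],2),'fixture mm',(Rm.T@(p[:2]-v[:2])*1000).round(1),'z',(p[2]*1000).round(1),'tool y yaw rel',round(np.arctan2(m[1,1],m[0,1])-a,4),'tilt',m[2].round(3),'F fix',(Rm.T@s['wrist_force'][:2]).round(1),s['wrist_force'][2].round(1),'T',s['torque'].round(2),'w',round(s['grip_width']*94,1))
for n in sys.argv[1:]: 
    snap(*n.split(':')); i=cv2.imread('pics/'+n.split(':')[1]); cv2.imwrite('pics/'+n.split(':')[1],cv2.resize(i,(800,600),interpolation=cv2.INTER_CUBIC))
E
python3 st.py wrist:w2.png scene:s2.png
```

```text
t 4.1 fixture mm [-18.9 -36.4] z 59.5 tool y yaw rel -0.0482 tilt [ 0.    -0.003 -1.   ] F fix [-0.3  0.4] -0.3 T [-0.03  0.03  0.01] w 93.9
```

View pics/w2.png

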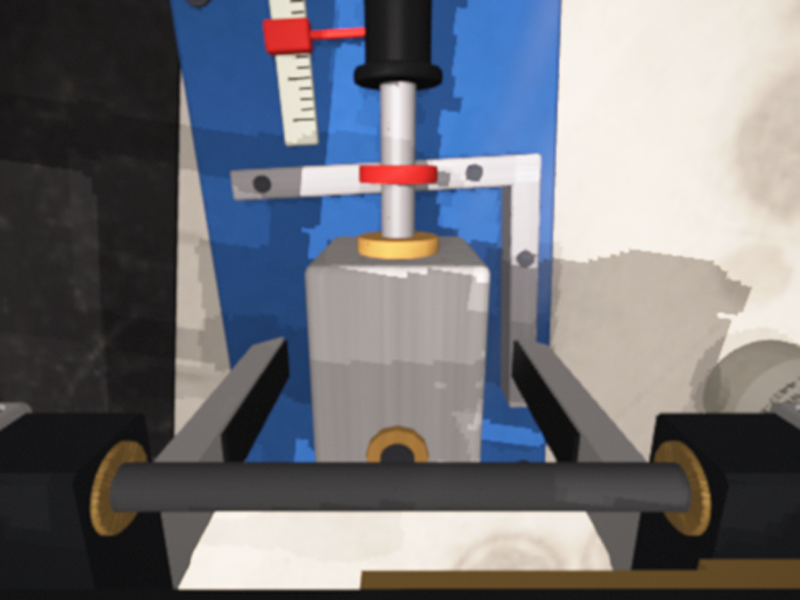

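View pics/s2.png

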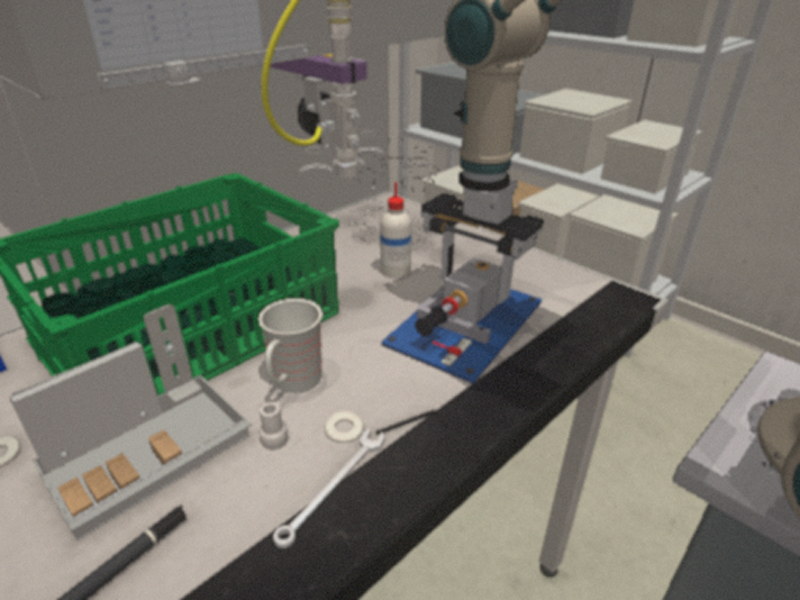

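The fingers straddle the block, centred (rod at column 398 of 800, vertical). Next I close the gripper.

>>> play_rows --rows '[[0,[0,0,0],[0,0,0]],[0.2,[0,0,0],[0,0,0]],[0.3,[0,0,0],[0,0,0]],[0.4,[0,0,0],[0,0,0]],[0.5,[0,0,0],[0,0,0]],[0.6,[0,0,0],[0,0,0]],[0.7,[0,0,0],[0,0,0]],[0.7,[0,0,0],[0,0,0]],[0.7,[0,0,0],[0,0,0]],[0.7,[0,0,0],[0,0,0]]]'

```text
time_s: 5.2
eef_pos: [0.5249, 0.0769, 0.0615]
ee_rot: [-2.054, -2.374, 0.004]
wrist_force: [-4.9, -0.9, 5.5]
grip_width: 0.639
```

```bash
python3 st.py wrist:w3.png
```

```text
t 5.2 fixture mm [-19.6 -36.9] z 61.5 tool y yaw rel -0.0486 tilt [-0.    -0.003 -1.   ] F fix [-4.9  0.1] 5.5 T [-0.29  0.89  0.06] w 60.1
```

View pics/w3.png

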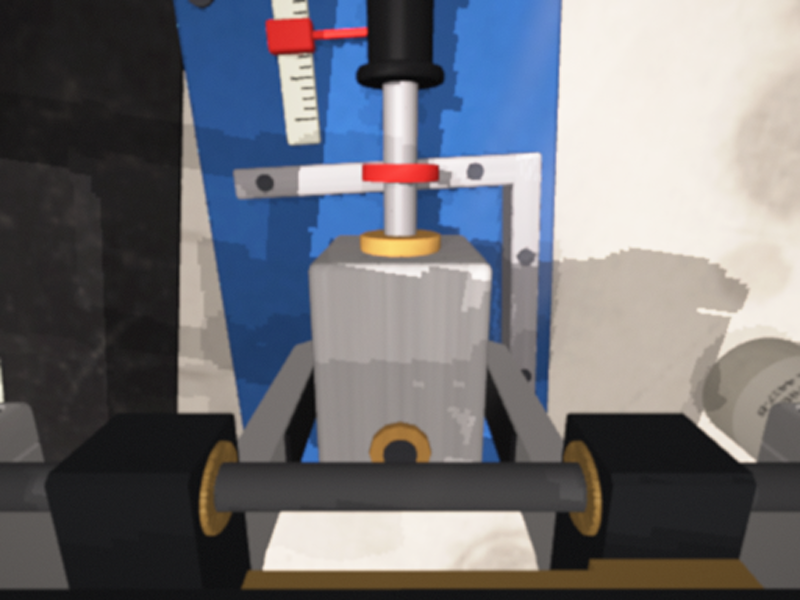

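>>> play_rows --rows '[[0.7,[2,1,0],[0,0,-0.005]],[0.7,[4,3,0],[0,0,-0.011]],[0.7,[6,5,0],[0,0,-0.017]],[0.7,[8,7,0],[0,0,-0.023]],[0.7,[10,9,0],[0,0,-0.029]],[0.7,[12,10,0],[0,0,-0.035]],[0.7,[14,12,0],[0,0,-0.041]],[0.7,[16,13,0],[0,0,-0.047]],[0.7,[18,14,0],[0,0,-0.049]],[0.7,[19,15,0],[0,0,-0.049]]]'

```text
time_s: 6.25
eef_pos: [0.5383, 0.0963, 0.0616]
ee_rot: [1.994, 2.426, -0.006]
wrist_force: [-2.7, -6.0, 4.1]
grip_width: 0.637
```

```bash
python3 st.py wrist:w4.png
```

```text
t 6.25 fixture mm [ -2.8 -20.4] z 61.6 tool y yaw rel 0.0019 tilt [-0.003 -0.002 -1.   ] F fix [-3.8 -5.4] 4.1 T [-1.03  0.83  0.2 ] w 59.9
```

View pics/w4.png

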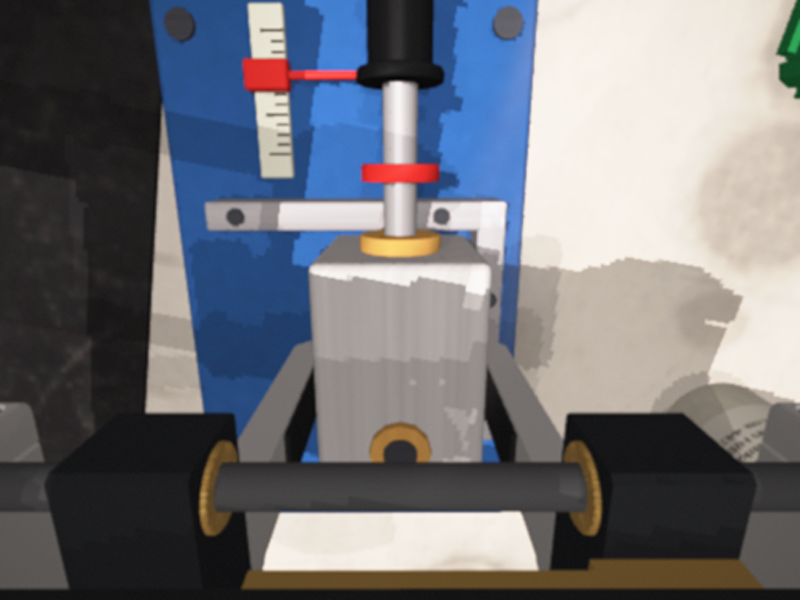

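>>> play_rows --rows '[[0.7,[0,1,0],[0,0,0]],[0.7,[0,2,0],[0,0,0]],[0.7,[0,3,0],[0,0,0]],[0.7,[0,4,0],[0,0,0]],[0.7,[1,4,0],[0,0,0]],[0.7,[2,4,0],[0,0,0]],[0.7,[3,4,0],[0,0,0]],[0.7,[4,4,0],[0,0,0]],[0.7,[5,4,0],[0,0,0]],[0.7,[6,4,0],[0,0,0]]]'

```text
time_s: 7.3
eef_pos: [0.5397, 0.0999, 0.0619]
ee_rot: [1.991, 2.426, -0.015]
wrist_force: [-4.9, -13.7, 8.5]
grip_width: 0.639
```

```bash
python3 st.py wrist:w5.png
```

```text
t 7.3 fixture mm [ -0.7 -17.2] z 61.9 tool y yaw rel 0.0032 tilt [-0.008 -0.006 -1.   ] F fix [ -7.4 -12.5] 8.5 T [-2.57  1.01  0.05] w 60.1
```

View pics/w5.png

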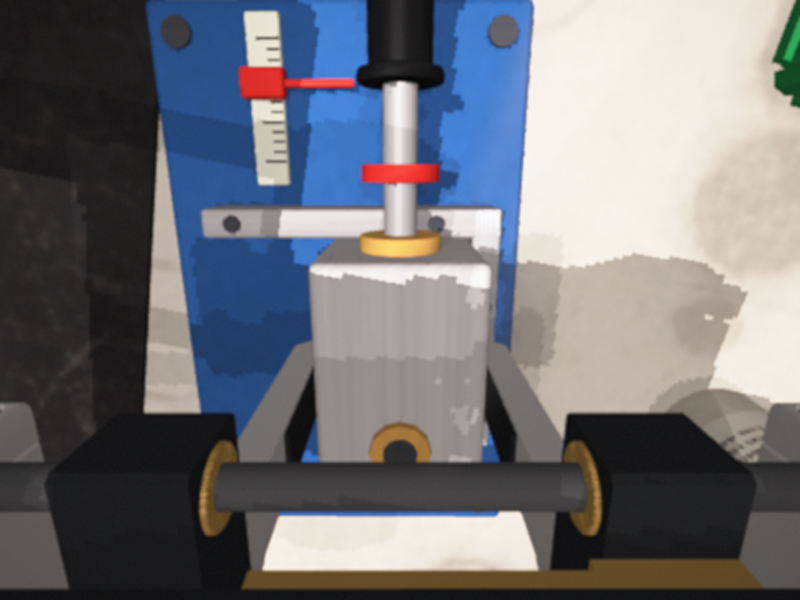

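>>> play_rows --rows '[[0.7,[0,0.5,-0.5],[0,0,0]],[0.7,[0,1,-1],[0,0,0]],[0.7,[0,2,-1],[0,0,0]],[0.7,[0,3,-1],[0,0,0]],[0.7,[1,3,-1],[0,0,0]],[0.7,[2,3,-1],[0,0,0]],[0.7,[3,3,-1],[0,0,0]],[0.7,[4,3,-1],[0,0,0]],[0.7,[4,3,-1],[0,0,0]],[0.7,[4,3,-1],[0,0,0]]]'

```text
time_s: 8.35
eef_pos: [0.5397, 0.1013, 0.0621]
ee_rot: [1.989, 2.429, -0.027]
wrist_force: [-7.9, -21.2, 7.5]
grip_width: 0.636
```

```bash
python3 st.py wrist:w6.png
```

```text
t 8.35 fixture mm [ -0.5 -15.7] z 62.1 tool y yaw rel 0.0053 tilt [-0.013 -0.012 -1.   ] F fix [-11.8 -19.3] 7.5 T [-3.85  1.48  0.16] w 59.8
```

View pics/w6.png

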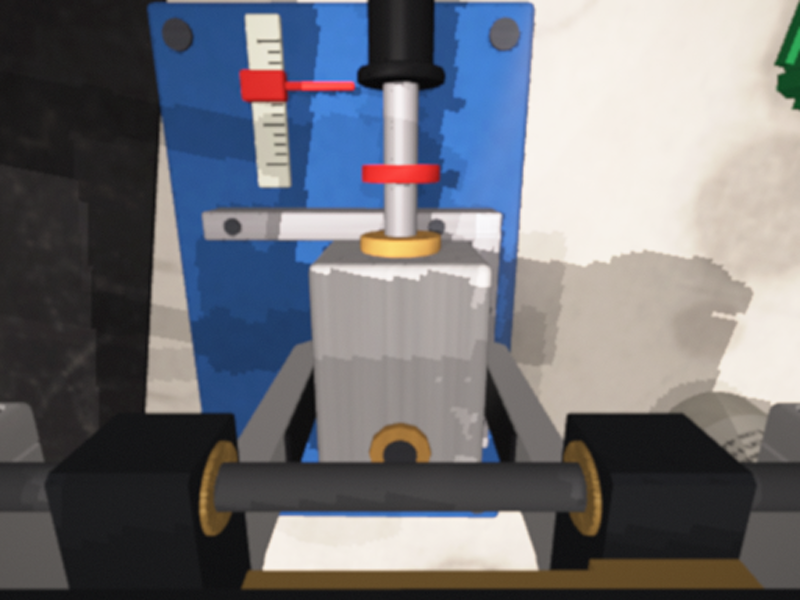

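>>> play_rows --rows '[[0.7,[1,0,0],[0,0,0]],[0.7,[2,0,0],[0,0,0]],[0.7,[3,0,0],[0,0,0]],[0.7,[4,0,0],[0,0,0]],[0.7,[4,0,0],[0,0,0]],[0.7,[4,0,0],[0,0,0]],[0.7,[4,0,0],[0,0,0]],[0.7,[4,0,0],[0,0,0]],[0.7,[4,0,0],[0,0,0]],[0.7,[4,0,0],[0,0,0]]]'

```text
time_s: 9.4
eef_pos: [0.5396, 0.1018, 0.0625]
ee_rot: [1.983, 2.427, -0.033]
wrist_force: [-6.5, -31.0, 8.8]
grip_width: 0.638
```

```bash
python3 st.py top:t7.png
python3 - <<'E'
import cv2
i=cv2.imread('pics/t7.png'); 
from h import *
c=snap('top','t7r.png'); i=cv2.imread('pics/t7r.png'); cv2.imwrite('pics/t7z.png',cv2.resize(i[170:280,230:360],None,fx=5,fy=5,interpolation=cv2.INTER_CUBIC))
E
```

```text
t 9.4 fixture mm [ -0.4 -15.3] z 62.5 tool y yaw rel 0.0074 tilt [-0.019 -0.012 -1.   ] F fix [-12.4 -29.1] 8.8 T [-5.61  1.36  0.09] w 60.0
```

View pics/t7z.png

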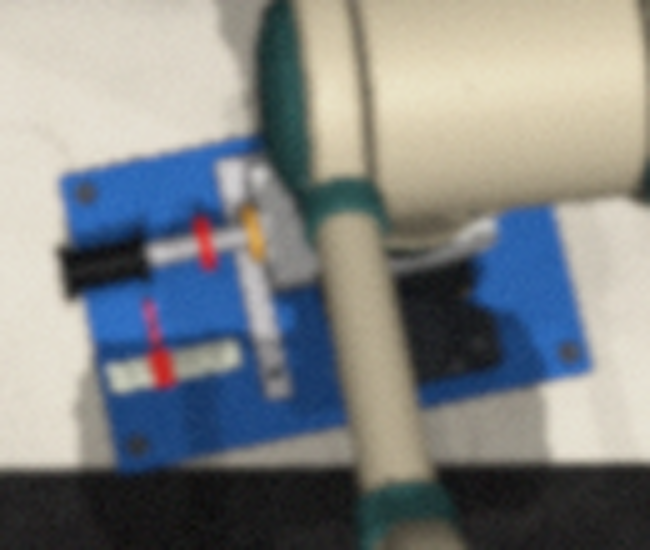

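>>> play_rows --rows '[[0.7,[-2,-0.5,0],[0,0,0]],[0.7,[-4,-1,0],[0,0,0]],[0.7,[-5,-1,0],[0,0,0]],[0.7,[-5,-1,0],[0,0,0]],[0.3,[-5,-1,0],[0,0,0]],[0,[-5,-1,0],[0,0,0]],[-0.5,[-5,-1,0],[0,0,0]],[-1,[-5,-1,0],[0,0,0]],[-1,[-5,-1,0],[0,0,0]],[-1,[-5,-1,0],[0,0,0]]]'

```text
time_s: 10.5
eef_pos: [0.5438, 0.1086, 0.0625]
ee_rot: [1.997, 2.425, 0.002]
wrist_force: [0.0, 0.9, 1.3]
grip_width: 0.941
```

```bash
python3 st.py wrist:w8.png
```

```text
t 10.5 fixture mm [ 5.  -9.4] z 62.5 tool y yaw rel -0.0001 tilt [ 0.     0.002 -1.   ] F fix [0.2 0.9] 1.3 T [-0.1   0.02 -0.05] w 88.5
```

View pics/w8.png

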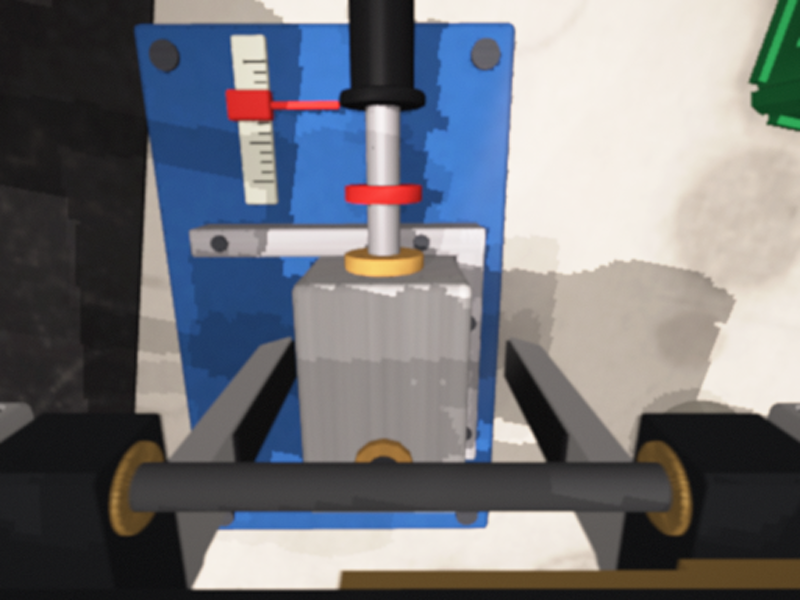

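>>> play_rows --rows '[[-1,[0,0,-15],[0,0,0]],[-1,[0,0,-40],[0,0,0]],[-1,[0,-2,-60],[0,0,0]],[-1,[15,-5,-70],[0,0,0]],[-1,[40,-5,-70],[0,0,0]],[-1,[65,-5,-70],[0,0,0]],[-1,[85,-5,-70],[0,0,0]],[-1,[95,-5,-70],[0,0,0]],[-1,[97,-5,-70],[0,0,0]],[-1,[97,-5,-70],[0,0,0]]]'

```text
time_s: 11.55
eef_pos: [0.5193, 0.2026, 0.1321]
ee_rot: [1.996, 2.426, -0.001]
wrist_force: [-0.2, -0.3, -0.0]
grip_width: 1.0
```

```bash
python3 st.py
python3 - <<'E'
from h import *
c=snap('wrist','w9r.png'); i=cv2.imread('pics/w9r.png'); cv2.imwrite('pics/w9.png',cv2.resize(i,(800,600),interpolation=cv2.INTER_CUBIC))
np.savez('w9.npz',**c)
for o in ['dosing_cylinder','piston_rod','collar','pointer_tip','seat']:
    for x in arm.spot_point('wrist',o)[:1]:
        w=c2w(c,x['xyz']); from fix2 import F; print(o,round(x['score'],2),F([0.53714105,0.11686254,0.19312714])[0](w),w[2].round(4))
c=snap('top','t9r.png'); i=cv2.imread('pics/t9r.png'); cv2.imwrite('pics/t9z.png',cv2.resize(i[170:280,230:360],None,fx=5,fy=5,interpolation=cv2.INTER_CUBIC))
E
```

```text
t 11.55 fixture mm [-1.  87.6] z 132.1 tool y yaw rel 0.0009 tilt [-0. -0. -1.] F fix [-0.3 -0.3] -0.0 T [-0.06  0.06  0.  ] w 94.0
dosing_cylinder 0.74 [  0.6 -13.3] 0.0073
piston_rod 0.65 [ -1.3 106.3] 0.051
collar 0.81 [ 0.7 61.6] 0.0518
pointer_tip 0.56 [-20.6  93.5] 0.0193
seat 0.29 [-1.9  2.6] 0.0007
```

View pics/w9.png

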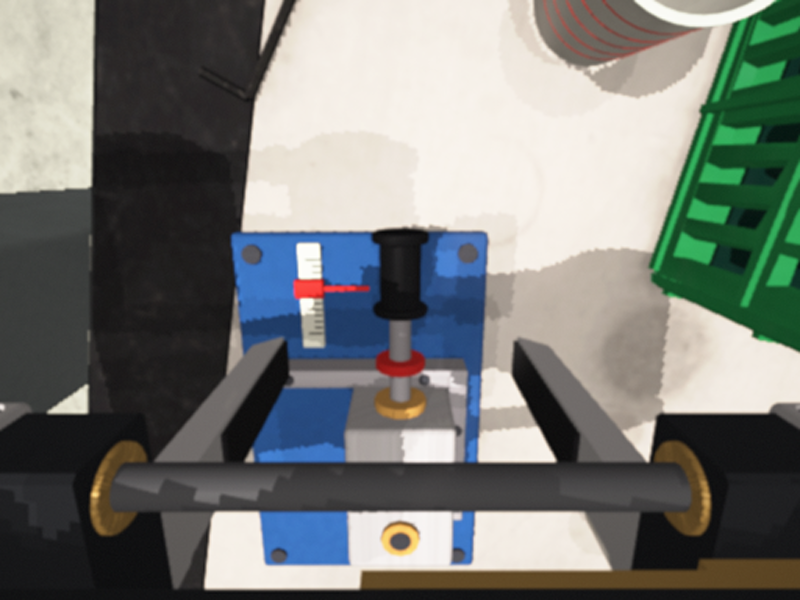

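View pics/t9z.png

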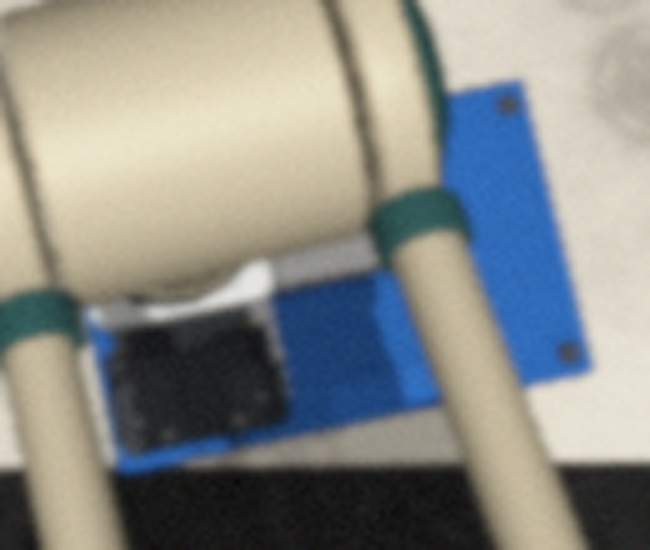

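Run:
```python
import cv2
i=cv2.imread('pics/w9r.png'); cv2.imwrite('pics/w9z.png',cv2.resize(i[140:275,145:320],None,fx=4,fy=4,interpolation=cv2.INTER_CUBIC))
```

```text
(no output)
```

View pics/w9z.png

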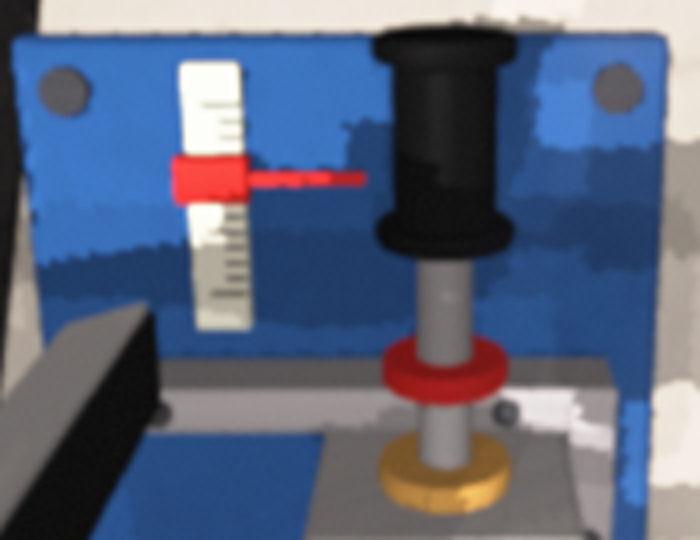

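Run:
```python
from fix2 import *
d=np.load('w9.npz'); c={k:d[k] for k in d}
cr=lambda u,v:np.array([145+(u+.5)/4-.5,140+(v+.5)/4-.5])
f,inv=F([0.53714105,0.11686254,0.19312714]); g=lambda u,w,z:f(ray(c,*cr(u,w),z))
print('plate',g(13,36,.01),g(667,36,.01),'fence outer corner',g(613,362,.03),'inner end fence',g(320,432,.03))
print('ptr',g(366,180,.0175),g(366,172,.0175),g(366,187,.0175))
print('scale ends',g(210,62,.011),g(222,330,.011))
print('collar bot+3',g(446,337,.038),'top-3',g(446,402,.066))
print('gland bot front (y 36)',g(446,433,.052-.016),'top',g(446,510,.07))
print('knob far flange top outer',g(446,27,.067),g(446,27,.037),'near flange top y-22',g(446,258,.067))
print('rod mid',g(445,300,.052), 'knob mid',g(444,150,.052))
```

```text
plate [-104.4  127.2] [ 52.3 127.3] fence outer corner [39.6 51.7] inner end fence [-31.3  33.2]
ptr [-19.9  93.6] [-19.8  95.5] [-19.9  91.8]
scale ends [-57.3 121.1] [-57.8  52.1]
collar bot+3 [-0.5 61.4] top-3 [-0.5 58.3]
gland bot front (y 36) [-0.5 36. ] top [-0.5 35.4]
knob far flange top outer [ -0.6 136.8] [ -0.6 132.9] near flange top y-22 [-0.6 90.4]
rod mid [-0.8 75.8] knob mid [ -1.  109.2]
```

Cylinder, rod and gripper line up: rod at column 445 of the crop, gland back-projected to y≈36 as expected when seated, pointer at y≈92 and knob middle at y≈108. Next I go down over the knob.

>>> play_rows --rows '[[-1,[8,0,0],[0,0,0]],[-1,[17,0,5],[0,0,0]],[-1,[21,0,15],[0,0,0]],[-1,[21,0,30],[0,0,0]],[-1,[21,0,45],[0,0,0]],[-1,[21,0,58],[0,0,0]],[-1,[21,0,69],[0,0,0]],[-1,[21,0,76],[0,0,0]],[-1,[21,0,79],[0,0,0]],[-1,[21,0,80],[0,0,0]]]'

```text
time_s: 12.9
eef_pos: [0.5157, 0.223, 0.0521]
ee_rot: [-1.997, -2.425, -0.0]
wrist_force: [-1.0, 0.7, -0.1]
grip_width: 0.999
```

```bash
python3 st.py wrist:w10.png scene:s10.png
```

```text
t 12.9 fixture mm [ -0.7 108.3] z 52.1 tool y yaw rel -0.0002 tilt [ 0. -0. -1.] F fix [-0.9  0.9] -0.1 T [-0.04  0.   -0.  ] w 93.9
```

View pics/w10.png

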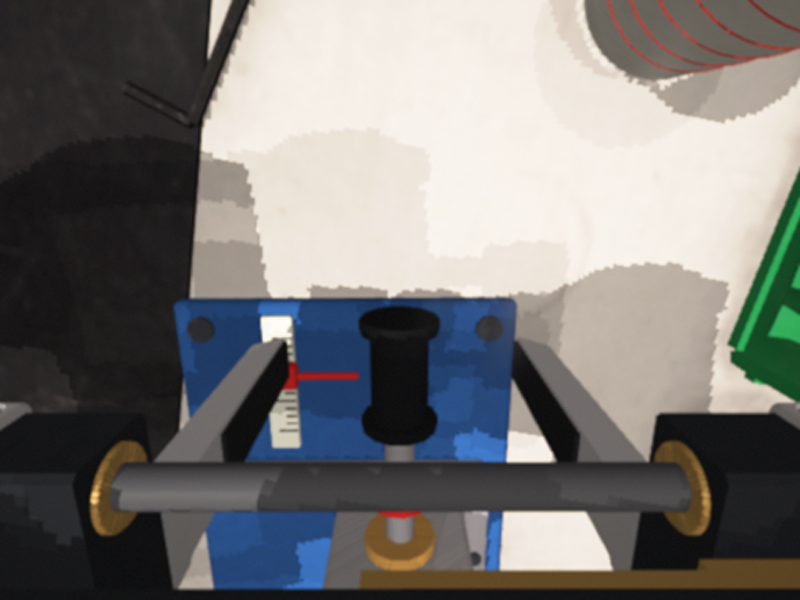

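View pics/s10.png

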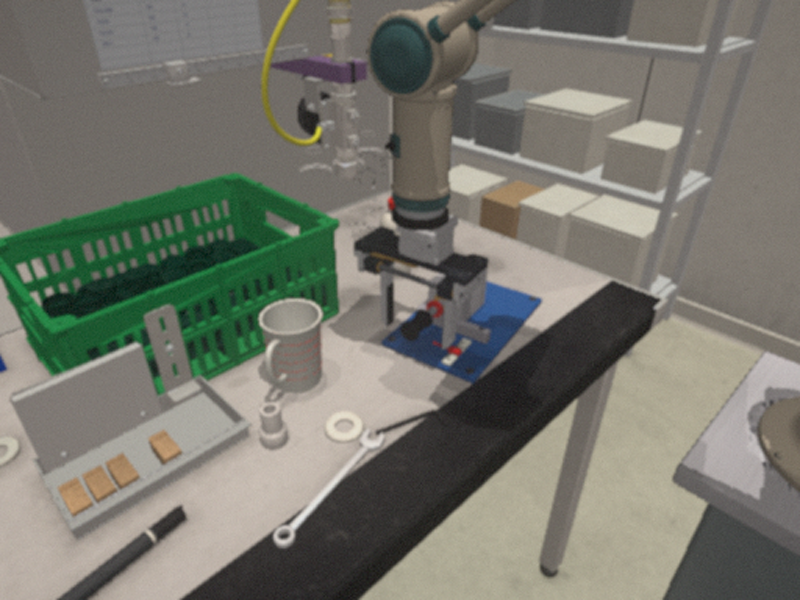

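Run:
```python
from fix2 import *
c=arm.read_camera('wrist'); s=arm.read_state()
f,inv=F([0.53714105,0.11686254,0.19312714])
pr=lambda x,y,z:(proj(c,np.r_[inv([x,y]),z/1000])*1.5625).round(0)
print('TCP',pr(-.7,108.3,52))
for k in (104,107,110):
    print(k,'far flange outer face top z67',pr(0,k+23,67),'bottom z37',pr(0,k+23,37),'near flange inner top',pr(0,k-17,67),'outer top',pr(0,k-22,67), 'collar top back',pr(0,k-54,66))
print('plate +y',pr(-105,125,10),pr(55,125,10),'gland top',pr(0,36,68),'ptr y90',pr(-19,90,17.5),pr(-19,93,17.5))
```

```text
TCP [398. 380.]
104 far flange outer face top z67 [400. 349.] bottom z37 [400. 321.] near flange inner top [400. 452.] outer top [400. 464.] collar top back [400. 534.]
107 far flange outer face top z67 [400. 341.] bottom z37 [400. 314.] near flange inner top [400. 445.] outer top [400. 457.] collar top back [400. 528.]
110 far flange outer face top z67 [400. 333.] bottom z37 [400. 306.] near flange inner top [400. 438.] outer top [400. 450.] collar top back [400. 521.]
plate +y [172. 306.] [520. 306.] gland top [400. 568.] ptr y90 [359. 383.] [359. 377.]
```

>>> play_rows --rows '[[-0.2,[0,0,0],[0,0,0]],[0.2,[0,0,0],[0,0,0]],[0.4,[0,0,0],[0,0,0]],[0.6,[0,0,0],[0,0,0]],[0.7,[0,0,0],[0,0,0]],[0.8,[0,0,0],[0,0,0]],[0.9,[0,0,0],[0,0,0]],[1,[0,0,0],[0,0,0]],[1,[0,0,0],[0,0,0]],[1,[0,0,0],[0,0,0]]]'

```text
time_s: 14.05
eef_pos: [0.5154, 0.223, 0.0523]
ee_rot: [-1.997, -2.425, 0.0]
wrist_force: [-0.9, 0.6, -0.0]
grip_width: 0.227
```

```bash
python3 st.py wrist:w11.png
```

```text
t 14.05 fixture mm [ -0.9 108.3] z 52.3 tool y yaw rel -0.0002 tilt [ 0. -0. -1.] F fix [-0.7  0.8] -0.0 T [-0.11  0.14  0.06] w 21.4
```

View pics/w11.png

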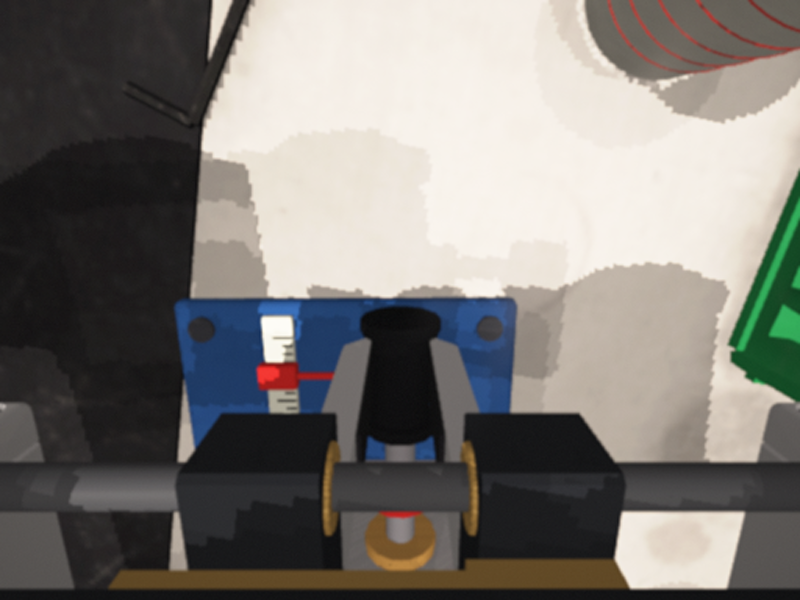

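>>> play_rows --rows '[[1,[2,0,0],[0,0,0]],[1,[5,0,0],[0,0,0]],[1,[8,0,0],[0,0,0]],[1,[12,0,0],[0,0,0]],[1,[16,0,0],[0,0,0]],[1,[20,0,0],[0,0,0]],[1,[24,0,0],[0,0,0]],[1,[27,0,0],[0,0,0]],[1,[29,0,0],[0,0,0]],[1,[29,0,0],[0,0,0]]]'

```text
time_s: 15.1
eef_pos: [0.51, 0.2505, 0.0521]
ee_rot: [1.995, 2.425, -0.003]
wrist_force: [0.8, -4.7, -0.4]
grip_width: 0.229
```

```bash
python3 st.py wrist:w12.png
python3 - <<'E'
from fix2 import *
f,_=F([0.53714105,0.11686254,0.19312714])
for n in ('scene','wrist','top'):
    c=snap(n,n+'12r.png'); np.savez(n+'12.npz',**c)
    for o in ['collar','pointer_tip','piston_rod','dosing_cylinder','fixture']:
        for x in arm.spot_point(n,o)[:1]:
            w=c2w(c,x['xyz']); print(n,o,round(x['score'],2),f(w),w[2].round(4))
i=cv2.imread('pics/scene12r.png'); cv2.imwrite('pics/s12z.png',cv2.resize(i[150:250,230:360],None,fx=6,fy=6,interpolation=cv2.INTER_CUBIC))
E
```

```text
t 15.1 fixture mm [ -1.  136.4] z 52.1 tool y yaw rel 0.0008 tilt [-0.002 -0.001 -1.   ] F fix [-0.1 -4.7] -0.4 T [-0.92 -0.11 -0.01] w 21.5
scene collar 0.72 [ 2.8 91.5] 0.0505
scene pointer_tip 0.49 [-14.4  94.5] 0.0156
scene piston_rod 0.68 [  2.9 140.3] 0.0486
scene dosing_cylinder 0.85 [  1.7 -14.2] 0.0061
scene fixture 0.63 [-4.7  4.8] -0.0098
wrist piston_rod 0.6 [  4.2 132.6] 0.0494
wrist dosing_cylinder 0.59 [  0.3 132.8] 0.0489
wrist fixture 0.97 [-1.   2.2] -0.0002
top pointer_tip 0.57 [-20.8  93.4] 0.0167
top dosing_cylinder 0.67 [  1.6 -18. ] 0.0089
top fixture 0.71 [ 3.3 -0.9] -0.0049
```

View pics/w12.png

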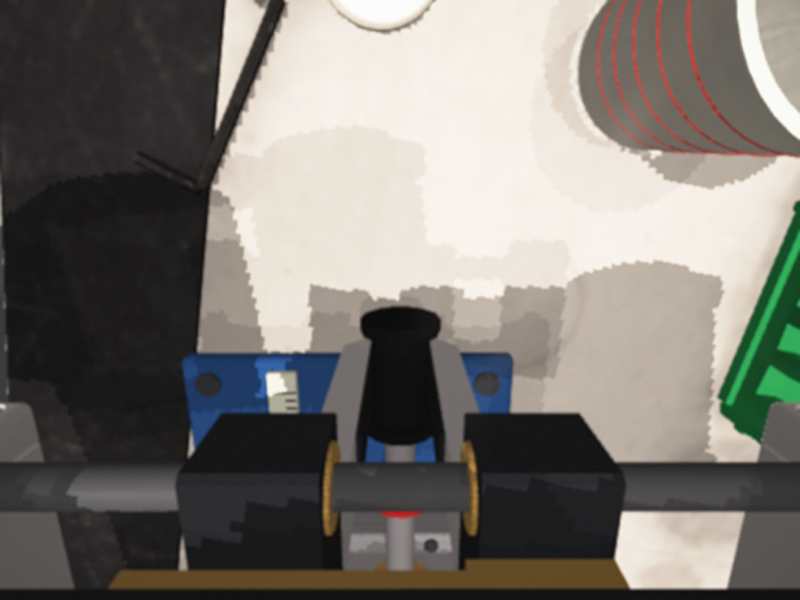

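View pics/s12z.png

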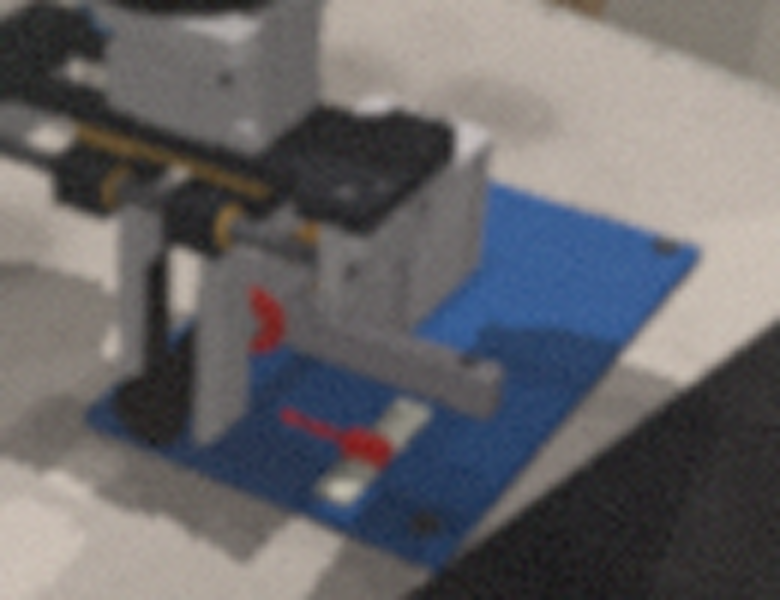

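Run:
```python
from fix2 import *
d=np.load('scene12.npz'); c={k:d[k] for k in d}
f,inv=F([0.53714105,0.11686254,0.19312714])
cz=lambda p:(p-np.array([230,150])+.5)*6-.5
pr=lambda x,y,z:cz(proj(c,np.r_[inv([x,y]),z/1000])).round(0)
print('plate corners',pr(-105,125,10),pr(-105,-130,10),pr(55,125,10),'bolt?')
print('end fence -x end: inner top',pr(-83,30,30),'outer top',pr(-83,42,30),'outer bot',pr(-83,42,10))
for y in (88,91,94): print('ptr',y,pr(-19,y,17.5))
print('scale ends',pr(-56,121,11),pr(-56,52,11))
for y in (84,87,90,93):
    t=np.linspace(0,2*np.pi,73)
    q=np.array([pr(-.5+14*np.cos(a),y+e,52+14*np.sin(a)) for e in (-3,3) for a in t]); print('collar',y,'max u',q[:,0].max(),q[q[:,0].argmax(),1],'max v',q[:,1].max(),q[q[:,1].argmax(),0],'min v',q[:,1].min())
```

```text
plate corners [444. 550.] [711. 239.] [ 86. 401.] bolt?
end fence -x end: inner top [510. 360.] outer top [497. 375.] outer bot [492. 416.]
ptr 88 [293. 403.]
ptr 91 [289. 407.]
ptr 94 [286. 410.]
scale ends [332. 494.] [419. 403.]
collar 84 max u 296.0 310.0 max v 346.0 272.0 min v 275.0
collar 87 max u 292.0 314.0 max v 350.0 265.0 min v 279.0
collar 90 max u 288.0 318.0 max v 353.0 264.0 min v 282.0
collar 93 max u 284.0 321.0 max v 357.0 260.0 min v 286.0
```

Run:
```python
from fix2 import *
i=cv2.imread('pics/w8.png'); cv2.imwrite('pics/w8z.png',cv2.resize(i[20:290,180:450],None,fx=2.2,fy=2.2,interpolation=cv2.INTER_CUBIC))
d=np.load('w9.npz'); c={k:d[k] for k in d}
f,inv=F([0.53714105,0.11686254,0.19312714])
T=np.linalg.inv(c['world_to_cam']); sh=np.r_[inv([5,-9.4])-inv([-1,87.6]),(62.5-132.1)/1000]; T[:3,3]+=sh; c['world_to_cam']=np.linalg.inv(T)
print('cam fixture',f(T[:3,3]),T[2,3])
pr=lambda x,y,z:((proj(c,np.r_[inv([x,y]),z/1000])+.5)*1.5625-.5-np.array([180,20]))*2.2
print('plate',pr(-105,125,10),pr(55,125,10),'fence inner/outer top -x end',pr(-83,30,30),pr(-83,42,30),pr(42,42,30))
for y in (89,91,93): print('ptr',y,pr(-19,y,17.5).round())
for y in (56,58,60): print('collar',y,'top +3',pr(-.5,y+3,66).round(),'top -3',pr(-.5,y-3,66).round(),'bot+3',pr(-.5,y+3,38).round())
print('gland top front',pr(-.5,36,68),'cyl top edge',pr(-.5,30,78))
```

```text
cam fixture [ 5.5 69. ] 0.222488175018613
plate [-102.82914001   13.29735961] [750.0172489   13.57665983] fence inner/outer top -x end [ 28.18018809 531.96357416] [ 20.67889334 470.03562482] [677.35740615 470.61826881]
ptr 89 [357. 214.]
ptr 91 [356. 203.]
ptr 93 [356. 191.]
collar 56 top +3 [446. 392.] top -3 [446. 432.] bot+3 [452. 381.]
collar 58 top +3 [446. 378.] top -3 [446. 418.] bot+3 [452. 370.]
collar 60 top +3 [446. 365.] top -3 [446. 405.] bot+3 [452. 358.]
gland top front [446.88605485 543.07187589] cyl top edge [444.75785988 597.00578562]
```

View pics/w8z.png

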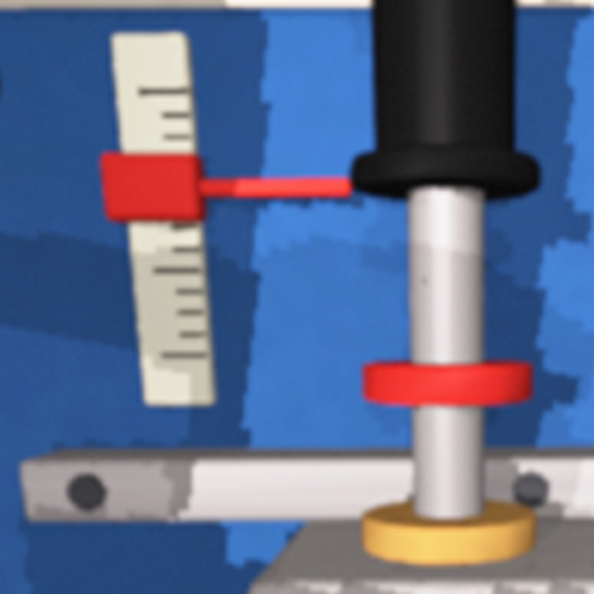

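>>> play_rows --rows '[[1,[1,0,0],[0,0,0]],[1,[2,0,0],[0,0,0]],[1,[3,0,0],[0,0,0]],[1,[4,0,0],[0,0,0]],[1,[5,0,0],[0,0,0]],[1,[5.5,0,0],[0,0,0]],[1,[5.5,0,0],[0,0,0]],[1,[5.5,0,0],[0,0,0]],[1,[5.5,0,0],[0,0,0]],[1,[5.5,0,0],[0,0,0]]]'

```text
time_s: 17.05
eef_pos: [0.5089, 0.2563, 0.0522]
ee_rot: [1.997, 2.425, -0.001]
wrist_force: [-0.1, -4.7, -1.0]
grip_width: 0.224
```

```bash
python3 st.py wrist:w13.png
python3 - <<'E'
from fix2 import *
f,_=F([0.53714105,0.11686254,0.19312714])
for n in ('scene','scene','scene','scene'):
    c=snap(n,n+'13r.png'); np.savez(n+'13.npz',**c)
    for o in ['collar','pointer_tip','dosing_cylinder']:
        for x in arm.spot_point(n,o)[:1]:
            w=c2w(c,x['xyz']); print(n,o,round(x['score'],2),f(w),w[2].round(4))
i=cv2.imread('pics/scene13r.png'); cv2.imwrite('pics/s13z.png',cv2.resize(i[150:250,230:360],None,fx=6,fy=6,interpolation=cv2.INTER_CUBIC))
E
```

```text
t 17.05 fixture mm [ -1.  142.3] z 52.2 tool y yaw rel 0.0001 tilt [-0.001 -0.    -1.   ] F fix [-1.  -4.6] -1.0 T [-0.93 -0.06 -0.01] w 21.1
scene collar 0.67 [ 1.  94.8] 0.0499
scene pointer_tip 0.62 [-15.4  96.7] 0.0156
scene dosing_cylinder 0.81 [  0.9 -14.8] 0.0053
scene collar 0.63 [ 1.3 95.1] 0.0494
scene pointer_tip 0.49 [-11.4  94.8] 0.0184
scene dosing_cylinder 0.8 [  1.8 -11.8] 0.004
scene collar 0.73 [ 3.5 96.3] 0.0482
scene pointer_tip 0.63 [-18.5  94.6] 0.0144
scene dosing_cylinder 0.77 [  0.5 -12.5] 0.0089
scene collar 0.7 [ 0.2 94.5] 0.049
scene pointer_tip 0.4 [-15.5  94. ] 0.0153
scene dosing_cylinder 0.95 [ -0.7 -11.7] 0.0078
```

View pics/s13z.png

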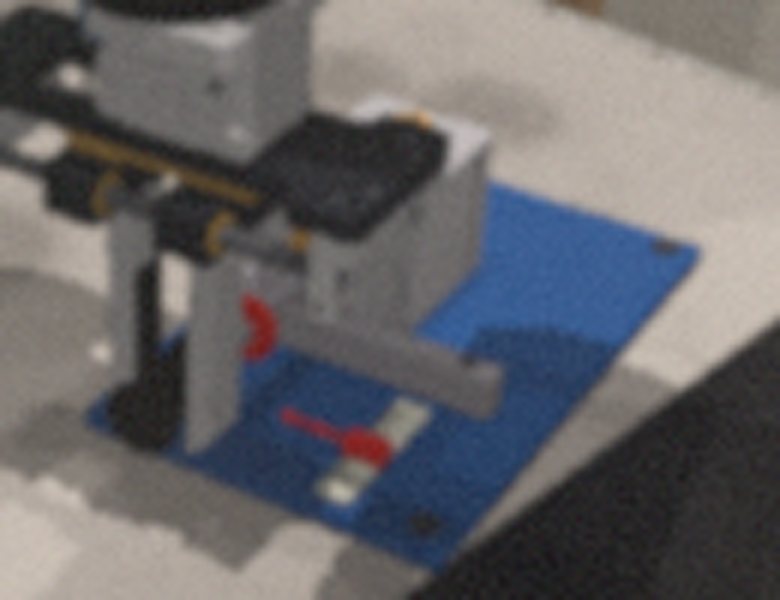

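View pics/w13.png

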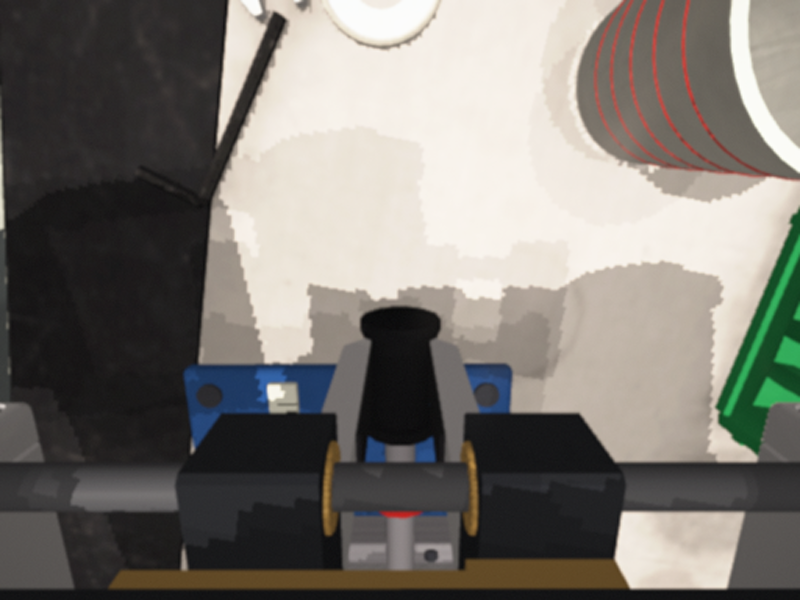

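```bash
python3 -c "
from bench import arm
print(arm.job_done())"; python3 st.py
```

```text
the job is handed in; nothing more can be done
None
the job is handed in; nothing more can be done
```

I slid the cylinder into the fence corner, drew the rod 34 mm by the knob, and handed the job in at about 17 s, still gripping the knob. The hand-in gives no verdict, so everything below is from my own last checks.

**Seating:** I gripped the block by its sides, squared it, and pushed it against both fences. At the end of the push it stopped moving as the force rose: about 0.4 mm of travel for the last 4 mm commanded in y, at 29 N. The tool read fixture (-0.4, -15.3) mm, against (0, -15) for the seat. I let go before gripping the knob, and the cylinder still looked flush in the pictures, with the rod about 5 mm out.

**Final state:**
- **Grip:** the fingers are closed on the knob waist at 21 mm opening, with the seal pulling back at 4.6 N. That pull also holds the cylinder against the end fence.
- **Collar against pointer:** tool travel plus the wrist pictures put the collar at y ≈ 92.2 mm and the pointer at about 92 to 92.5 mm. The detector on the scene camera puts both at about 95 mm, averaged over four pictures, so it has them level too.
- **Bystanders and pointer:** I saw nothing else moved and no contact with the pointer, but I did not measure the bystanders again at the end.

**Checks that disagreed:**
- **Scene camera:** my pixel reading of the coarse scene picture puts the collar about 2 mm or more past the pointer. Before the last 5.5 mm pull, the scene camera suggested only 3 to 4 mm was left. I trusted the closer wrist pictures.
- **Calibration:** single views were off by 1 to 3 mm when held against the known plate and fence edges, so I expect the collar to be within about 2 mm of the pointer.

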